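# Ready the burn-spot camera

## Task

Get the bench camera ready to photograph the sparked sample: press the red filter drawer on top of its lens down until its catch holds it, and turn the aperture ring by its lever until it clicks in at the yellow mark. Leave the samples, the lens cap and the brush around it where they lie.

Things in the scene. Friction and masses are not known exactly. Their poses are not given: they have to be found in the camera images.
- camera_rig: Fixed camera on a rail 90 x 500 mm. Origin: centre of the rail's underside; y: along the rail and lens (camera at +y, lens front and sample at -y); x: across; z: up. Lens axis 125 mm above the bench. Along y: camera 80 mm cube +110 to +190; filter housing +38 to +72, top 169 mm high; lens clamp, radius 45, at +12; ring light, radius 54, at -126; sample -205. Rest of the lens: radius 43 at most.
- aperture_ring (a joint): Angle (rad) of the aperture ring, a grey ribbed collar of radius 40 mm at rig y -18 to -42, turning about the lens axis. 0: lever upright; positive: lever leans to rig +x. Clicks at -0.733, -0.489, -0.244, 0, 0.244, 0.489, 0.733; ends at +-0.77. About 4 N at the knob moves it out of a stop; past half way it springs into the next by itself. The marks lie at stops +0.489 and -0.489.
- lever_knob (a point): Centre of the white ball, 14 mm in diameter, at the end of the aperture ring's lever: a steel rod 8 mm thick that stands radially out of the ring at y -30 of the rig. The ball's centre is 64 mm from the lens axis (24 mm outside the ring); it moves on that arc in the rig's x-z plane.
- ring_index (a point): The white index line on the ring's front (-y) edge, in line with the lever, 38 mm from the lens axis: the point that has to stand against the mark.
- mark_yellow: Yellow mark: a bar 8 mm in diameter, 18 mm long, half sunk in the scale band right before the ring (rig y -54), parallel to the lens axis. Origin at its centre, 38 mm from the lens axis; axes as the rig's. It is at stop +0.489 or -0.489 (18 mm to the rig's +x or -x side), the blue one at the other.
- mark_blue: Blue mark of the same shape, for another sample type: not to be used now.
- filter_drawer (a joint): How far the filter drawer is pressed down, m. 0: out, standing 22 mm proud; 0.016 (+-0.001): held by its catch; 0.022: bottom of travel. Push-push catch: press it right to the bottom (beyond 0.021, about 7 N) and let go: it springs back to 0.016 and is held. Let go earlier, it comes out again; a second press to the bottom ejects it.
- drawer_top (a point): Centre of the flat top of the drawer's red cap, 50 mm (rig x) by 22 mm (rig y) by 10 mm thick, over y +55 of the rig; 201 mm above the bench when out, 186 mm when caught. It moves straight down.
- sample_disc: Bystander: loose steel sample disc, 40 mm in diameter, 22 mm high. Origin: centre of its underside.
- iron_sample: Bystander: loose dark cast sample, 35 mm foot, 28 mm high. Origin: centre of its underside.
- lens_cap: Bystander: loose black lens cap, 90 mm in diameter, 9 mm thick. Origin: centre of its underside.
- lens_brush: Bystander: loose brush, 150 mm long, lying. Origin: about its middle, on the bench.

How it is judged (in metres and radians):
At the end, for the whole second after the job is handed in: The filter drawer is held by its catch, pressed in between 14.5 and 18 mm; the aperture ring rests with its index line within 3 mm of the yellow mark, measured across the lens; both are still (value of joint filter_drawer between 0.0145 and 0.018 m and x of ring_index in the frame of mark_yellow between -0.003 and 0.003 m and velocity of joint aperture_ring between -0.05 and 0.05 rad/s and velocity of joint filter_drawer between -0.01 and 0.01 m/s); the robot touches nothing.
It fails at once if a bystander (sample, cast sample, lens cap or brush) is moved more than 20 mm (distance of any of sample_disc, iron_sample, lens_cap, lens_brush from where it was at the start of the episode above 0.02 m).
It also fails if it takes over 42 s, if anything falls off the work surface, if the arm or the gripper's body presses on something with over 40 N, if the wrist force passes 120 N, or if a joint passes its speed limit or range.

## Robot

A 7-joint arm with a two-finger parallel gripper is mounted at the origin on the work surface. World frame = base frame: x ahead of the robot, y to its left, z up, the work surface at z = 0. Lengths are in m, angles in degrees, forces in N, time in s.
With the tool pointing down it reaches from about 0.425 to 0.875 m from the base axis. Payload 4.7 kg.
Tool frame: the origin (TCP) lies midway between the tips of the shut fingers; the grasp point (between the pads) lies 19 mm behind it; z points along the fingers, y is the direction in which the jaws open and shut (so a half turn about z gives the same grasp; the last joint's range is limited). The gripper opens to 87 mm and grips with 3 to 60 N. Pads are 19 mm wide; open, the fingers measure 117 mm over their backs; the gripper's body (75 mm by 190 mm) begins 51 mm behind the grasp point.
Start: joints at [67.672, 18.392, -4.016, 83.108, 1.295, 78.541, -3.26], TCP at [0.255, -0.598, 0.223] pointing down, gripper open.
Joint ranges: [-163.93, 163.93], [-17.29, 119.83], [-79.2, 71.16], [3.27, 140.29], [-89.18, 269.18], [5.43, 117.66], [-154.24, 154.24]. Speed limits (degrees/s): [147.25, 147.25, 180, 180, 180, 180, 180].

## Interface

Orientations are given as [roll, pitch, yaw] about the fixed x, y, z axes, in that order (R = Rz(yaw) Ry(pitch) Rx(roll)).
In Python, from cell import env gives the robot as it stands. The module is installed in compiled form; this text tells all that it offers.
- The arm moves only by the tool servo_tool, never from a script. Its argument "plan" is a list of rows, each a list of 3 entries, a list of its own where there are three numbers: the opening, from 0 (shut) to 1 (fully open), then the shift along the tool's x, y, z in cm, then the turn, a rotation vector about the tool's x, y, z in degrees. A call has 1 to 20 rows; each row shifts and turns the pose as measured when the row begins, along the tool's axes as they then stand; what a row does not reach is not made up. A row lasts 1/12 s, in which the tool goes at most 41.7 mm and 7.16 degrees, less where a joint would pass 70% of its speed; a pose out of reach is approached as far as the arm can. A call is refused whole if a number of a shift passes 4.17 or a number of a turn 7.16, either way. A call with a gripper value outside its range is refused whole. The fingers move at their own pace and stop on an object; "force" is the grip in N (left out, the last holds). Time passes only in rows, so rows that do not move let the fingers close. It gives the time, the measured TCP pose, the force and the opening at its end, in the units of the state.
- env.get_obs(): the state, without advancing time (a new reading comes with each control period).
- env.read_camera(name): name is "scene" or "top" or "wrist"; returns a dict with "image" (480x640x3 uint8, blue, green, red), "fx", "fy", "cx", "cy" (pixels), "rvec" (rotation vector, rad) and "tvec" (3), from world to camera coordinates, as OpenCV has them; the wrist camera has in their place "T_tool_cam" (4x4, takes a point from camera to tool coordinates, whose origin is the TCP and whose axes are the flange's). Camera axes: x right, y down, z forward; pixel columns grow to the right and rows downward; lengths in m; the calibration is good to about 2 mm. A picture is of the moment at which its call begins: read the wrist's pose just before it. There is no depth.
- env.sign_off(): hands the job in, once; it reports no verdict.
The state is a dict: "time_s": time; "qpos": joint angles; "joint_velocities": joint speeds; "effort": joint torques, N m; "tool_pos": TCP position; "tool_rot": TCP orientation; "force": force on the tool from outside, world axes, zero at the start; "wrist_torque": the same for the moment, N m; "grip_width": finger opening in m.
Only numpy, scipy, OpenCV 4.12 (cv2) and the standard library are available. Lean on these libraries where they do the work, as an engineer would, in place of code of your own. Each camera call takes 0.05 s, during which the arm holds its last target. There are 200 camera calls.

## Working session

There is one attempt and no reset: what is moved stays moved. The work goes in short steps, Python scripts to look and compute and a tool call to move; the robot and the scene stay as the last step left them, time stands still between calls to the robot, and variables do not carry over. Pictures are saved under pics/ and viewed, about 8 in all and at most 12, crops included, and the job is handed in when it is done.

Besides the shell and the picture viewer there is one more tool, called after "Request:" as name(argument=value, ...) on one line, values as JSON. servo_tool: Moves the arm, as the interface text tells. Its arguments: {"type":"object","properties":{"plan":{"type":"array"},"force":{"type":"number"}},"required":["plan"]}

```bash
mkdir -p pics; cat > h.py <<'E'
import numpy as np, cv2
from cell import env
from scipy.spatial.transform import Rotation as R
def cam(n):
    c=env.read_camera(n);return c
def KRt(c):
    K=np.array([[c['fx'],0,c['cx']],[0,c['fy'],c['cy']],[0,0,1.]])
    return K,cv2.Rodrigues(np.array(c['rvec'],float))[0],np.array(c['tvec'],float).ravel()
def ray(c,u,v):
    K,Rm,t=KRt(c);d=Rm.T@np.linalg.inv(K)@[u,v,1];return -Rm.T@t,d
def atz(c,u,v,z):
    o,d=ray(c,u,v);return o+d*(z-o[2])/d[2]
def proj(c,P):
    K,Rm,t=KRt(c);p=(np.atleast_2d(P)@Rm.T+t)@K.T;return p[:,:2]/p[:,2:]
E
python3 - <<'E'
from h import *
import pickle
for n in('scene','top'):
    c=cam(n);cv2.imwrite(f'pics/{n}0.png',c['image']);pickle.dump(c,open(n+'.pkl','wb'));print(n,-KRt(c)[1].T@KRt(c)[2],c['fx'])
o=env.get_obs();print(o)
E
```

```text
scene [0.82588172 0.34015643 0.63960352] 538.0499709670916
top [ 0.52504866 -0.03178678  0.83783986] 502.4374627293875
{'time_s': 0.1, 'qpos': array([67.67348751, 18.43380522, -4.01384214, 83.16812186,  1.29477281,
       78.5396151 , -3.26198022]), 'joint_velocities': array([ 0.03535634, -0.02783949, -0.10626597, -0.18411558,  0.00797664,
        0.02844953,  0.06053373]), 'effort': array([ 8.20766695e-05, -4.92570519e+01, -4.05620914e-01, -3.13397884e+01,
       -6.41585304e-02,  3.94475518e-02,  7.94792959e-05]), 'tool_pos': array([ 0.25512515, -0.59730772,  0.22158022]), 'tool_rot': array([-1.79903668e+02,  5.73132818e-03,  2.31324878e+01]), 'force': array([-0.86513152, -0.34488149,  0.25457262]), 'wrist_torque': array([ 0.01768526, -0.04691625,  0.00753078]), 'grip_width': 0.08674587070816493}
```

View pics/scene0.png

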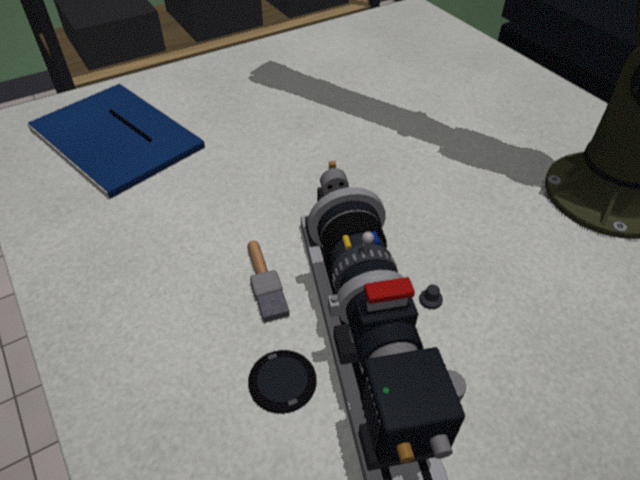

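View pics/top0.png

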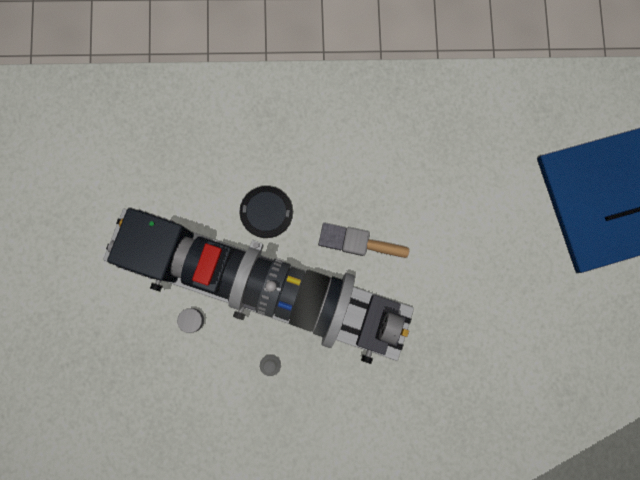

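```bash
python3 - <<'E'
from h import *
import pickle
t=pickle.load(open('top.pkl','rb'));s=pickle.load(open('scene.pkl','rb'))
a=cv2.resize(t['image'][235:345,160:360],None,fx=4,fy=4,interpolation=cv2.INTER_CUBIC)[:, :400*2]
b=cv2.resize(s['image'][200:310,300:440],None,fx=4,fy=4,interpolation=cv2.INTER_CUBIC)
cv2.imwrite('pics/topc.png',a);cv2.imwrite('pics/scc.png',b)
for n,c in(('top',t),('scene',s)):
    h=cv2.cvtColor(c['image'],cv2.COLOR_BGR2HSV)
    for k,lo,hi in(('red',(0,180,100),(6,255,255)),('yel',(22,150,100),(32,255,255)),('blue',(105,150,60),(125,255,255))):
        m=cv2.inRange(h,lo,hi); N,_,st,ce=cv2.connectedComponentsWithStats(m)
        print(n,k,[(st[i][4],ce[i].round(1).tolist()) for i in range(1,N) if st[i][4]>15])
    print('world of image dirs',atz(c,320,240,0),atz(c,420,240,0),atz(c,320,140,0))
print('drawer top',atz(t,207,265,.201))
E
```

```text
top red [(np.int32(657), [206.3, 264.0])]
top yel [(np.int32(78), [293.2, 280.0])]
top blue [(np.int32(9935), [598.4, 197.5]), (np.int32(67), [284.5, 305.4])]
world of image dirs [ 0.62900009 -0.07071586  0.        ] [ 0.6246651  -0.24014424  0.        ] [ 0.80241952 -0.07606375  0.        ]
scene red [(np.int32(618), [388.8, 288.3])]
scene yel [(np.int32(70), [346.5, 240.7])]
scene blue [(np.int32(9235), [114.7, 136.4]), (np.int32(56), [375.6, 237.5])]
world of image dirs [ 0.50307177 -0.17257914  0.        ] [ 0.36287784 -0.0871359   0.        ] [ 0.35939179 -0.40470101  0.        ]
drawer top [0.57594078 0.08224495 0.201     ]
```

View pics/topc.png

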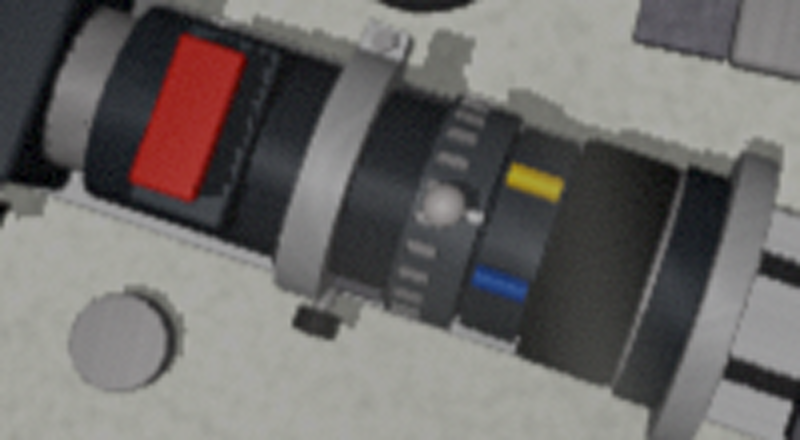

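View pics/scc.png

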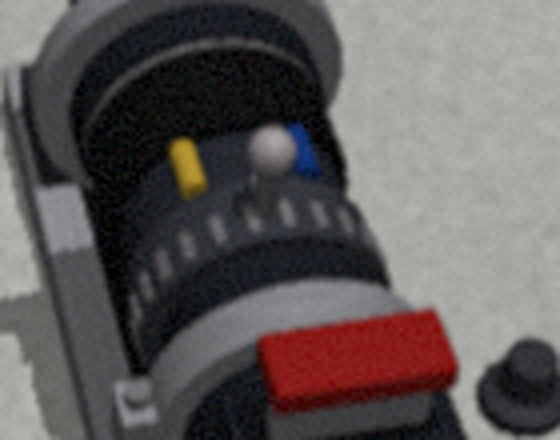

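```bash
cat >> h.py <<'E'
import os,pickle
if os.path.exists('rig.npy'):
    rx,ry,ryaw=np.load('rig.npy')
    def rig(p): return np.array([rx,ry,0])+R.from_euler('z',ryaw).apply(p)
    def torig(p): return R.from_euler('z',ryaw).inv().apply(np.array(p)-[rx,ry,0])
E
python3 - <<'E'
from h import *
from scipy.optimize import least_squares
t=pickle.load(open('top.pkl','rb'));s=pickle.load(open('scene.pkl','rb'))
S,C=np.sin(.489),np.cos(.489)
P=np.array([[0,55,201],[38*S,-54,125+38*C+1],[-38*S,-54,125+38*C+1]])/1e3
top=np.array([[207,264.4],[293.5,280],[284.8,306]])
scn=np.array([[389.2,285.],[346.8,241.5],[376.3,237.5]])
rg=lambda q,P:np.array([q[0],q[1],0])+R.from_euler('z',q[2]).apply(P)
kn=np.array([[270.7,286.3],[368,237.5]])
K=lambda a:np.array([64*np.sin(a),-30,125+64*np.cos(a)])/1e3
def f(q,w=(1,1)): return np.r_[w[0]*(proj(t,rg(q,P))-top).ravel(),w[1]*(proj(s,rg(q,P))-scn).ravel(),
   w[0]*(proj(t,rg(q,K(q[3])))-kn[0]).ravel(),w[1]*(proj(s,rg(q,K(q[3])))-kn[1]).ravel()]
for w in((1,1),(1,0),(0,1)):
    r=least_squares(f,[.56,.03,-.2,0],args=(w,));print(w,r.x.round(4),f(r.x).round(1))
    if w==(1,1):np.save('rig.npy',r.x[:3]);X=r.x
from h import *
print('drawer',rg(X,P[0]),'knob',rg(X,K(X[3])),'samples',)
rx=lambda u,v,z:R.from_euler('z',X[2]).inv().apply(atz(t,u,v,z)-[X[0],X[1],0]).round(3)
print('disc',rx(190,320,.022),'iron',rx(270,365,.028),'cap',rx(266,212,.009),'brush',rx(345,238,.01))
print('yaw deg',np.degrees(X[2]))
E
```

```text
(1, 1) [ 0.5579  0.0311 -0.3606  0.0032] [-0.2 -0.5 -0.1  0.2 -0.2 -0.5  0.5  1.1  0.7 -0.6 -0.7 -0.5  0.3 -0.2
  0.1 -1.3]
(1, 0) [ 5.576e-01  3.100e-02 -3.568e-01  5.000e-04] [-0.2 -0.  -0.   0.3 -0.  -0.4  0.9  0.9  0.8 -0.7 -0.6 -0.6  0.3  0.1
  0.4 -1.4]
(0, 1) [ 0.5583  0.0312 -0.3633  0.0059] [-0.3 -0.9 -0.3  0.  -0.4 -0.7  0.2  1.4  0.6 -0.4 -0.7 -0.2  0.1 -0.6
 -0.1 -1. ]
drawer [0.57732326 0.08251801 0.201     ] knob [0.5475292  0.00291049 0.18899966] samples
disc [-0.09   0.084  0.022] iron [-0.115 -0.06   0.028] cap [0.116 0.03  0.009] brush [ 0.118 -0.108  0.01 ]
yaw deg -20.658595023983192
```

Request:
servo_tool(plan=[[0,[0,0,-0.6],[0,0,-6.6]],[0,[0,0,-0.6],[0,0,-6.6]],[0,[0,0,-0.6],[0,0,-6.6]],[0,[0,0,-0.6],[0,0,-6.6]],[0,[0,0,-0.6],[0,0,-6.6]],[0,[0,0,-0.6],[0,0,-6.6]],[0,[0,0,-0.6],[0,0,-6.6]],[0,[0,0,0],[0,0,0]]], force=30)

```text
time_s: 0.77
tool_pos: [0.2541, -0.5946, 0.2589]
tool_rot: [-179.5, -0.6, 71.6]
force: [0.6, 0.4, 0.1]
grip_width: 0.0418
```

```bash
cat >> h.py <<'E'
def delta(x,y,z):
    "tool-axes cm shift from here to rig point, turn deg to vertical yaw rig+90"
    o=env.get_obs();Rt=R.from_euler('xyz',o['tool_rot'],degrees=True)
    d=Rt.inv().apply(rig([x,y,z])-o['tool_pos'])*100
    tgt=R.from_euler('xyz',[180,0,np.degrees(ryaw)+90],degrees=True)
    print('t',o['time_s'],'rig',torig(o['tool_pos']).round(4),'shift cm',d.round(2),'turn',(Rt.inv()*tgt).as_rotvec(degrees=True).round(2),'F',R.from_euler('z',ryaw).inv().apply(o['force']).round(1),'q7',o['qpos'][[0,6]].round(0),o['grip_width'])
E
python3 -c "
from h import *
delta(0,.055,.24)"
```

```text
t 0.7667 rig [-0.0636 -0.6927  0.2589] shift cm [74.44  9.31  2.53] turn [-0.54 -0.55  2.25] F [0.4 0.6 0.1] q7 [72. 44.] 0.04177851155484521
```

Request:
servo_tool(plan=[[0,[3.8,0.48,0],[0,0,0.5]],[0,[3.8,0.48,0],[0,0,0.5]],[0,[3.8,0.48,0],[0,0,0.5]],[0,[3.8,0.48,0],[0,0,0.5]],[0,[3.8,0.48,0],[0,0,0]],[0,[3.8,0.48,0],[0,0,0]],[0,[3.8,0.48,0],[0,0,0]],[0,[3.8,0.48,0],[0,0,0]],[0,[3.8,0.48,0],[0,0,0]],[0,[3.8,0.48,0],[0,0,0]],[0,[3.8,0.48,0],[0,0,0]],[0,[3.8,0.48,0],[0,0,0]],[0,[3.8,0.48,0],[0,0,0]],[0,[3.8,0.48,0],[0,0,0]],[0,[3.8,0.48,0],[0,0,0]],[0,[3.8,0.48,0],[0,0,0]],[0,[3.8,0.48,0],[0,0,0]],[0,[0,0,0],[0,0,0]]])

```text
time_s: 2.27
tool_pos: [0.578, -0.0019, 0.2499]
tool_rot: [-178.7, -0.7, 64.9]
force: [-1.1, 0.5, 0.7]
grip_width: 0.0003
```

```bash
python3 -c "
from h import *
delta(0,.055,.21)"
```

```text
t 2.2667 rig [ 0.0304 -0.0238  0.2499] shift cm [ 7.57 -3.55  4.16] turn [-1.32 -0.72 -4.46] F [-1.2  0.1  0.7] q7 [ 32. -33.] 0.00033034752474785404
```

Request:
servo_tool(plan=[[0,[2.5,-1.1,0.5],[-0.4,-0.2,-1.5]],[0,[2.5,-1.2,1.0],[-0.4,-0.2,-1.5]],[0,[2.2,-1.2,1.0],[-0.4,-0.2,-1.4]],[0,[0.3,0,0.5],[0,0,0]],[0,[0,0,0],[0,0,0]],[0,[0,0,0],[0,0,0]]])

```text
time_s: 2.77
tool_pos: [0.5745, 0.087, 0.2156]
tool_rot: [-179.6, -0.1, 68.8]
force: [-0.3, -0.4, -0.0]
grip_width: 0.0003
```

```bash
python3 - <<'E'
from h import *
delta(0,.055,.21)
c=cam('top');a=cv2.resize(c['image'][225:335,130:330],None,fx=4,fy=4,interpolation=cv2.INTER_CUBIC)
c=cam('scene');b=cv2.resize(c['image'][160:320,300:440],None,fx=4,fy=4,interpolation=cv2.INTER_CUBIC)
w=cam('wrist')['image']
b=cv2.resize(b,(385,440))
w=cv2.resize(w,(415,311))
o=np.zeros((600,800,3),np.uint8);o[:440,:385]=b;o[:311,385:]=w;a=cv2.resize(a,(415,228));o[320:548,385:]=a
cv2.imwrite('pics/m1.png',o)
E
```

```text
t 2.7667 rig [-0.0042  0.0582  0.2156] shift cm [-0.32  0.43  0.55] turn [-0.43 -0.1  -0.57] F [-0.1 -0.4 -0. ] q7 [ 25. -40.] 0.00033151534668766875
```

View pics/m1.png

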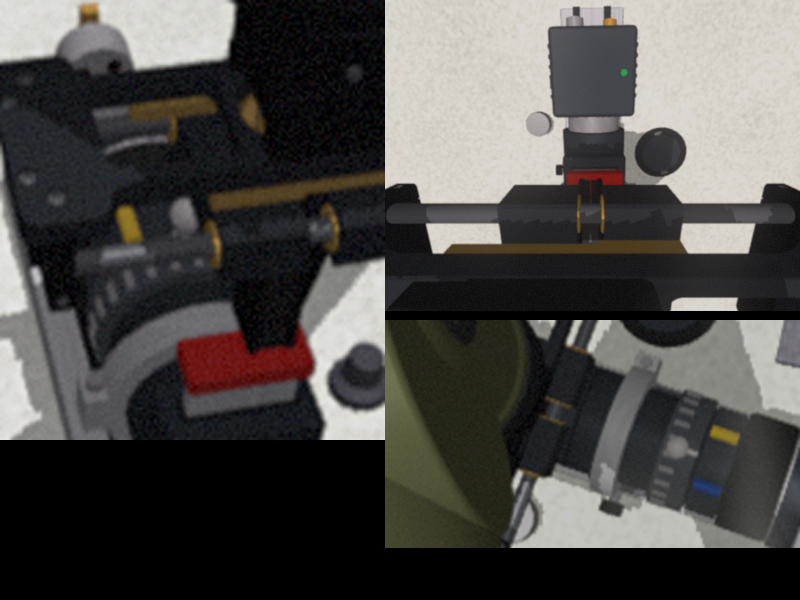

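The picture shows the shut fingertips right above the red cap, near its centre (scene inset about (270,345)). The knob and marks are as I measured them. Pressing now.

Request:
servo_tool(plan=[[0,[-0.3,0.4,0.5],[-0.4,0,-0.5]],[0,[0,0,0.6],[0,0,0]],[0,[0,0,0.6],[0,0,0]],[0,[0,0,0.6],[0,0,0]],[0,[0,0,0.5],[0,0,0]]])

```text
time_s: 3.33
tool_pos: [0.5805, 0.0768, 0.1894]
tool_rot: [179.7, -0.2, 68.7]
force: [-2.2, 0.8, 5.5]
grip_width: 0.0005
```

```bash
python3 -c "
from h import *
delta(0,.055,.179)"
```

```text
t 3.3333 rig [0.005  0.0508 0.1894] shift cm [ 0.41 -0.51  1.04] turn [ 0.34 -0.21 -0.67] F [-2.4 -0.   5.5] q7 [ 26. -40.] 0.0004916078685354099
```

Request:
servo_tool(plan=[[0,[0,0,0.4],[0,0,0]],[0,[0,0,0.4],[0,0,0]],[0,[0,0,0.3],[0,0,0]],[0,[0,0,0.2],[0,0,0]]])

```text
time_s: 3.67
tool_pos: [0.5806, 0.0769, 0.1798]
tool_rot: [179.6, -0.2, 68.6]
force: [-7.8, -0.7, 19.4]
grip_width: 0.0005
```

Request:
servo_tool(plan=[[0,[0,0,0.2],[0,0,0]],[0,[0,0,0.1],[0,0,0]]])

```text
time_s: 3.83
tool_pos: [0.5805, 0.0769, 0.1802]
tool_rot: [179.5, -0.1, 68.6]
force: [-3.1, -0.7, 5.9]
grip_width: 0.0007
```

Request:
servo_tool(plan=[[0,[0,0,-0.5],[0,0,0]],[0,[0,0,-1.0],[0,0,0]],[0,[0,0,-2.0],[0,0,0]],[0,[-2,0,-1.5],[0,0,0]],[0,[-4,0,-1],[0,0,0]],[0,[-4,0,0],[0,0,0]],[0,[0,0,0],[0,0,0]]])

```text
time_s: 4.42
tool_pos: [0.5425, -0.0182, 0.2423]
tool_rot: [179.6, -0.1, 68.9]
force: [0.3, -1.0, -0.4]
grip_width: 0.0001
```

```bash
python3 - <<'E'
from h import *
delta(-.05,-.03,.23)
c=cam('scene');im=c['image']
b=cv2.resize(im[200:350,300:450],None,fx=4,fy=4,interpolation=cv2.INTER_CUBIC);cv2.imwrite('pics/m2.png',b)
h=cv2.cvtColor(im,cv2.COLOR_BGR2HSV);m=cv2.inRange(h,(0,180,100),(6,255,255));p=np.argwhere(m[:,:450]);print(len(p),p.mean(0)[::-1])
for z in(.201,.185):print(z,proj(c,[rig([a,d,z]) for a,d in((-.025,.044),(.025,.044),(.025,.066),(-.025,.066))]).round(1).tolist())
E
```

```text
t 4.4167 rig [ 0.003  -0.0515  0.2423] shift cm [ 2.11 -5.32  1.19] turn [ 0.45 -0.1  -0.43] F [ 0.7 -0.8 -0.4] q7 [ 36. -26.] 0.00014873858027996447
723 [387.35546335 297.39419087]
0.201 [[409.5, 274.6], [363.8, 281.5], [369.1, 298.0], [415.9, 290.7]]
0.185 [[407.6, 284.1], [362.8, 290.9], [368.0, 307.3], [413.9, 300.1]]
```

View pics/m2.png

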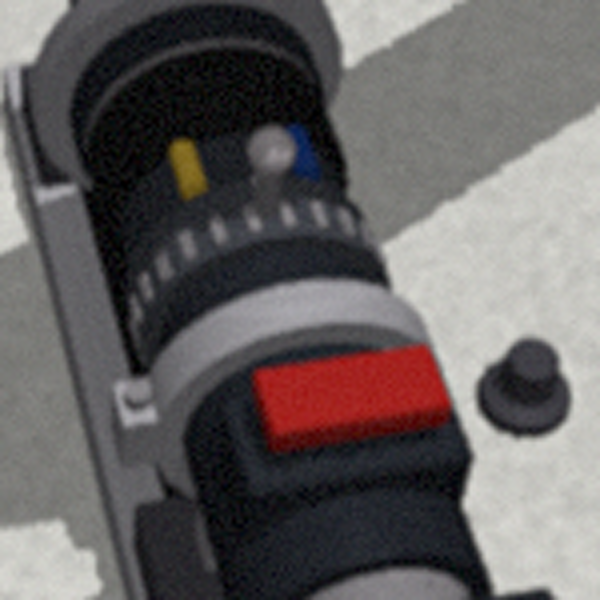

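The cap's corners are at crop (255,372) and (430,345). They have dropped about 9 px, which matches roughly 15 mm, so the drawer is caught. The lever still stands upright with its knob at crop (272,150). Next I go to the lever's −x side.

Request:
servo_tool(plan=[[0,[1.0,-2.2,0],[0.4,0,-0.4]],[0,[0.8,-2.2,0],[0,0,0]],[0,[0.2,-0.8,0.5],[0,0,0]],[0,[0,0,0.7],[0,0,0]],[0,[0,0,0],[0,0,0]]])

```text
time_s: 4.88
tool_pos: [0.5018, 0.0232, 0.2293]
tool_rot: [179.9, -0.3, 69.3]
force: [0.8, 0.3, -0.0]
grip_width: 0.0006
```

```bash
python3 -c "
from h import *
delta(-.04,-.03,.175)"
```

```text
t 4.8833 rig [-0.0497 -0.0272  0.2293] shift cm [-0.31  0.96  5.43] turn [ 0.13 -0.32 -0.09] F [ 0.6  0.5 -0. ] q7 [ 35. -27.] 0.000570131778084878
```

Request:
servo_tool(plan=[[0,[-0.2,0.3,1.5],[0,0,0]],[0,[-0.1,0.3,1.5],[0,0,0]],[0,[0,0.3,1.5],[0,0,0]],[0,[0,0,0.8],[0,0,0]],[0,[0,0,0],[0,0,0]],[0,[0,0,0],[0,0,0]]])

```text
time_s: 5.38
tool_pos: [0.5131, 0.016, 0.1724]
tool_rot: [179.9, -0.4, 69.3]
force: [-1.4, 1.5, 0.3]
grip_width: 0.0004
```

```bash
python3 -c "
from h import *
delta(-.02,-.03,.175)"
```

```text
t 5.3833 rig [-0.0366 -0.0299  0.1724] shift cm [-0.    1.66 -0.26] turn [ 0.12 -0.4  -0.05] F [-1.8  1.   0.3] q7 [ 35. -28.] 0.00043668032421441345
```

Request:
servo_tool(plan=[[0,[0,0.8,-0.3],[0,0,0]],[0,[0,0.6,0],[0,0,0]],[0,[0,0.6,0],[0,0,0]],[0,[0,0.6,0],[0,0,0]],[0,[0,0.5,0],[0,0,0]]])

```text
time_s: 5.8
tool_pos: [0.545, 0.0043, 0.1779]
tool_rot: [179.8, -0.4, 69.3]
force: [0.4, 1.0, 0.2]
grip_width: 0.0006
```

```bash
python3 -c "
from h import *
delta(.0055,-.03,.175)"
```

```text
t 5.8 rig [-0.0026 -0.0296  0.1779] shift cm [-0.04  0.81  0.29] turn [ 0.17 -0.39 -0.05] F [0.  1.1 0.2] q7 [ 34. -29.] 0.0006141897682195992
```

Request:
servo_tool(plan=[[0,[0,0.3,0.1],[0,0,0]],[0,[0,0.2,0],[0,0,0]],[0,[0,0,0],[0,0,0]]])

```text
time_s: 6.05
tool_pos: [0.5507, 0.0023, 0.1771]
tool_rot: [180.0, -0.4, 69.3]
force: [-0.9, -0.4, 0.7]
grip_width: 0.0006
```

```bash
python3 -c "
from h import *
delta(.0055,-.03,.175)"
```

```text
t 6.05 rig [ 0.0033 -0.0294  0.1771] shift cm [-0.06  0.22  0.21] turn [ 0.05 -0.43 -0.07] F [-0.7 -0.6  0.7] q7 [ 34. -29.] 0.0006227131485847038
```

Back off to −x, rise, and clear away towards the robot so the cameras see the rig.

Request:
servo_tool(plan=[[0,[0,-1.5,0],[0,0,0]],[0,[0,-2.0,0],[0,0,0]],[0,[0,-1,-1.5],[0,0,0]],[0,[0,0,-3],[0,0,0]],[0,[0,0,-3],[0,0,0]],[0,[-4,0,-1],[0,0,0]],[0,[-4,0,0],[0,0,0]],[0,[-4,0,0],[0,0,0]],[0,[-4,0,0],[0,0,0]],[0,[0,0,0],[0,0,0]],[0,[0,0,0],[0,0,0]]])

```text
time_s: 6.97
tool_pos: [0.454, -0.138, 0.2677]
tool_rot: [178.6, -0.3, 69.7]
force: [-0.0, 1.0, 0.4]
grip_width: 0.0002
```

```bash
python3 - <<'E'
from h import *
delta(-.05,-.03,.23)
c=cam('scene');t=cam('top')
b=cv2.resize(c['image'][205:305,310:430],(480,400),interpolation=cv2.INTER_CUBIC)
a=cv2.resize(t['image'][235:335,160:320],(640,400),interpolation=cv2.INTER_CUBIC)[:,320:]
cv2.imwrite('pics/m3.png',np.hstack([b,a]))
for q in(.244,.489,.733):
    k=rig([.064*np.sin(q),-.03,.125+.064*np.cos(q)])
    print(q,'m3 scene',(proj(c,k)[0]-[310,205])*4,'m3 top',(proj(t,k)[0]-[160,235])*4+[160,0])
E
```

```text
t 6.9667 rig [-0.0376 -0.1948  0.2677] shift cm [16.47 -1.22  3.84] turn [ 1.36 -0.33  0.36] F [-0.4  1.   0.4] q7 [46. -4.] 0.000245364419690227
0.244 m3 scene [181.03582192 136.49304231] m3 top [620.07983742 159.75101395]
0.489 m3 scene [131.23756241 156.4983652 ] m3 top [635.81371287 118.43487729]
0.733 m3 scene [ 87.66779088 183.17718627] m3 top [649.66565597  84.21264841]
```

View pics/m3.png

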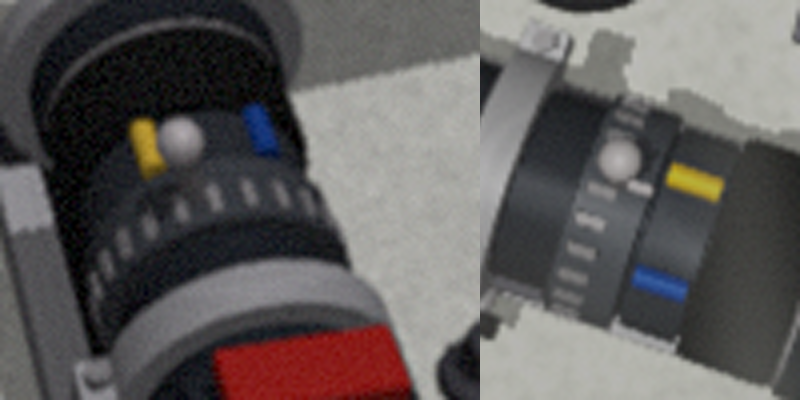

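The knob is at scene (181,142) and top (619,160), so the ring is at stop +0.244, one short. The fingertips must be narrower than I assumed. I'll go back and push further, watching the force.

Request:
servo_tool(plan=[[0,[4,0,0],[0.7,0,0.2]],[0,[4,0,0],[0.6,0,0]],[0,[4,0.4,0],[0,0,0]],[0,[3.7,0.4,1.5],[0,0,0]],[0,[0.6,0,2.2],[0,0,0]],[0,[0,0,2.2],[0,0,0]],[0,[0,0,2.2],[0,0,0]],[0,[0,0,0.5],[0,0,0]],[0,[0,0,0],[0,0,0]],[0,[0,0,0],[0,0,0]]])

```text
time_s: 7.9
tool_pos: [0.5253, 0.0368, 0.1817]
tool_rot: [179.6, -0.9, 70.8]
force: [-0.5, -0.1, 0.3]
grip_width: 0.0006
```

```bash
python3 -c "
from h import *
delta(.005,-.03,.175)"
```

```text
t 7.9 rig [-0.0325 -0.0061  0.1817] shift cm [-2.49  3.68  0.66] turn [ 0.4  -0.87  1.46] F [-0.4 -0.2  0.3] q7 [ 34. -30.] 0.0005963456055117977
```

Request:
servo_tool(plan=[[0,[-1.2,0.5,0],[0.2,-0.4,0.7]],[0,[-1.0,1.0,0.2],[0.2,-0.4,0.7]],[0,[-0.2,1.0,0.3],[0,0,0]],[0,[0,0.8,0.1],[0,0,0]],[0,[0,0.3,0],[0,0,0]],[0,[0,0,0],[0,0,0]]])

```text
time_s: 8.4
tool_pos: [0.5558, -0.0037, 0.1791]
tool_rot: [179.8, -0.1, 69.0]
force: [0.4, 0.8, -0.6]
grip_width: 0.0005
```

```bash
python3 -c "
from h import *
delta(.008,-.03,.175)"
```

```text
t 8.4 rig [ 0.0103 -0.0333  0.1791] shift cm [ 0.33 -0.23  0.41] turn [ 0.23 -0.05 -0.35] F [ 0.1  0.9 -0.6] q7 [ 34. -30.] 0.0005488335239446111
```

Request:
servo_tool(plan=[[0,[0,-1.5,0],[0,0,0]],[0,[0,-2.0,0],[0,0,0]],[0,[0,-1,-1.5],[0,0,0]],[0,[0,0,-3],[0,0,0]],[0,[0,0,-3],[0,0,0]],[0,[-4,0,-1],[0,0,0]],[0,[-4,0,0],[0,0,0]],[0,[-4,0,0],[0,0,0]],[0,[-4,0,0],[0,0,0]],[0,[0,0,0],[0,0,0]],[0,[0,0,0],[0,0,0]]])

```text
time_s: 9.32
tool_pos: [0.4574, -0.1429, 0.2715]
tool_rot: [179.0, -0.0, 69.3]
force: [0.2, 0.9, 0.8]
grip_width: 0.0002
```

```bash
cat > look.py <<'E'
from h import *
import sys
delta(-.05,-.03,.23)
c=cam('scene');t=cam('top')
b=cv2.resize(c['image'][205:305,310:430],(480,400),interpolation=cv2.INTER_CUBIC)
a=cv2.resize(t['image'][235:335,160:320],(640,400),interpolation=cv2.INTER_CUBIC)[:,320:]
cv2.imwrite(sys.argv[1],np.hstack([b,a]))
for n in('scene','top'):
    o=pickle.load(open(n+'.pkl','rb'))['image'];i=(c if n=='scene' else t)['image']
    h=cv2.cvtColor(i,cv2.COLOR_BGR2HSV);m=cv2.inRange(h,(0,180,100),(6,255,255))[:,:450];p=np.argwhere(m);print(n,'red',len(p),p.mean(0)[::-1].round(1))
E
python3 look.py pics/m4.png
```

```text
t 9.3167 rig [-0.0327 -0.1982  0.2715] shift cm [16.82 -1.8   4.12] turn [ 1.   -0.01  0.  ] F [-0.1  1.   0.8] q7 [47. -4.] 0.00016266817585859178
scene red 643 [387.  297.2]
top red 621 [208.6 264.7]
```

View pics/m4.png

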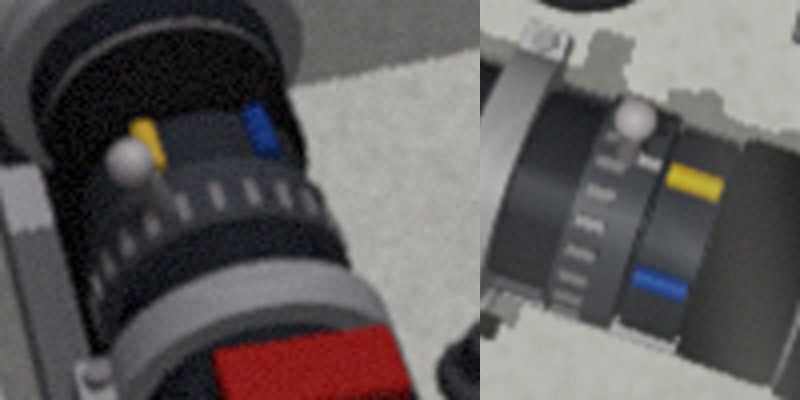

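The knob is at scene (130,162) and top (634,120), against predictions of (131,156) and (636,118) for +0.489. The index line at top (650,160) is in line with the yellow mark. The drawer is still at caught height and the arm is clear.

```bash
python3 -c "
from h import *
print(np.abs(env.get_obs()['joint_velocities']).max()); print(env.sign_off())"
```

```text
1.9700843814722586
the job is handed in; nothing more can be done
None
```

I pressed the filter drawer until its catch held, turned the aperture ring to the click at the yellow mark, and handed the job in at about 9.3 s of the 42 s allowed.

- **Drawer:** I pressed it down to a tool height of about 0.180 m, with the force peaking at 19 N. Afterwards the red cap sat about 9 pixels lower in the scene camera, roughly 14 to 15.5 mm. That fits being caught, but the low end lies just under the 14.5 mm limit. Its image position was unchanged in the last look.
- **Ring:** The first push stopped one click short, at +0.244. The picture showed it, so I pushed again. In the last picture the knob matches +0.489 to within about 1.5 pixels, and the index line stands in line with the yellow mark.
- **Force readings:** They showed almost nothing at the lever, so the ring's position rests on the pictures alone.
- **Arm and loose parts:** The arm was about 0.27 m up and clear of everything. One joint still read a speed of about 2 degrees/s just before handing in. The tool stayed above 0.17 m, well over the samples, lens cap and brush. I did not measure their positions again at the end.

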